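Fit the keyed mandrel into the label rewinder and hold it home

TASK

Pull the yellow dust plug out of the label rewinder's hub and put it in the white tray. Then take the bare-metal, four-sided mandrel out of the wooden rack (leave the blue one there) and push its shaft into the hub, turning it until the key slips into the keyway, and keep pushing against the clutch spring until the flange is fully home on the hub. Finish while still gripping the mandrel and pressing it fully home, so that a colleague can tighten the set screw.

Things in the scene. Friction and masses are not known exactly. Their poses are not given: they have to be found in the camera images.
- mandrel: Mandrel to fit, bare metal, 0.25 kg. Origin: centre of its flange's underside, z up the axis. Flange 58 mm across, 5 mm thick; above it the grip, a square body 28 x 28 mm, sides along x and y, from 5 to 55 mm. A red mark on the flange's top points along +x, above the key. Starts upright in a rack pocket, flange on the rack, a few mm of play, +x within 0.65 rad of world +x
- mandrel_key (a point): point on the key, 10.5 mm from the axis along the mandrel's +x, 14 mm below the flange's underside. The key is a dark bar 6 mm wide on the shaft, out to 13 mm from the axis, from 2 to 26 mm below the flange (its lowest 3 mm 4 mm wide)
- mandrel_tip (a point): lower end of the mandrel's round steel shaft, on its axis, 42 mm below the flange's underside. The shaft is 16 mm in diameter, its last 6 mm taper to 9 mm; the lowest 16 mm are plain, below the key
- hub_mouth (a point): centre of the hub's top face, 102 mm above the table, z up, +x to the keyway (red dot outside it), within 0.70 rad of world +x. Steel collar 46 mm across; bore 19 mm, keyway 8 mm wide out to 14.5 mm from the axis, both full depth. The shaft enters 16 mm before the key meets the face, then it must face the keyway. Home: flange on this face, mandrel's origin here, its +x along this +x
- hub (a joint): turning angle of the hub about its upright axis, rad, counter-clockwise from above; at 0 the keyway faces the rewinder's +x. Stiff (0.3 N m to turn, then stays), so it keeps still while a key slides lightly over its face
- clutch (a joint): brass spring plunger of the slip clutch in the bore, metres pressed down; at 0 its top is 34 mm below the hub's face. The shaft's tip meets it with the flange 8 mm above the face; 0.008 when the mandrel is home (stop at 0.009). The spring pushes up with 7 N at 0, 11 N at 0.008: let go, the mandrel rises again by several mm
- rewinder: grey rewinder housing, fixed, top at z = 50 mm. Origin on the table under the hub axis; reaches 75 mm to -x (side with red switch and knob), 145 mm to +x, 80 mm to each side. The hub's knurled rim is 74 mm across, 14 mm tall. Two guide rollers, 22 mm across, at x = 118, y = +-48 mm, tops at z = 105 mm. A hex key lies on it, right (-y) of the hub
- plug: yellow plastic dust plug in the hub's bore, 40 g. Origin: centre of its disc's underside, which lies on the hub's face, z up. Disc 38 mm across, 4 mm thick; above it a round knob 24 mm across, up to 30 mm; below it a stem 14 mm across, 14 mm long, loose in the bore (lift it straight up). It may lie at any angle in the tray
- tray: low white open tray, fixed, 100 x 140 x 22 mm (x, y, z), walls and floor 3 mm; origin under its centre
- rack: wooden block, fixed, 190 x 85 x 50 mm (x, y, z), origin under its centre; two through pockets, 29 mm across, at x = +50 and -50 mm. Each holds one mandrel; which is where changes. Behind it, from about x = 0.64 m, stands a green press 450 mm tall: swing the arm round in front of it
- wide_mandrel: the other mandrel, to be left in its pocket: blue round plastic body 38 mm across with two black rings, 5 to 55 mm above the underside of its flange (its origin); same flange and shaft
Mind the look-alikes: they are no part of the job. There is more than one size of the plug; the job needs the smallest.

How it is judged:
By the outcome, as a careful person would: the job done as asked, in the order asked, and still so for the second after the job is handed in, while the arm keeps its last pose, push and grip.
It also fails if it takes over 48 s, if anything falls off the work surface, if the arm or the gripper's body presses on something with over 40 N, if the wrist force passes 120 N, or if a joint passes its speed limit or range.

ROBOT

A 6-joint arm with a two-finger parallel gripper is mounted at the origin on a cart in front of the work surface, level with it; the furniture and walls round the work are solid. World frame = base frame: x ahead of the robot, y to its left, z up, the work surface at z = 0. Lengths are in mm, angles in rad, forces in N, time in s.
With the tool pointing down it reaches from about 275 to 1000 mm from the base axis. Payload 8.4 kg.
Tool frame: the origin (TCP) lies at the centre of the arm's flange, where the gripper is bolted on; the fingertips stand r.tip_extent ahead of it and the grasp point (between the pads) lies 155 mm ahead of it (r.tip_extent is the distance from the TCP to the fingertips, in mm); z points along the fingers, y is the direction in which the jaws open and shut (so a half turn about z gives the same grasp; the last joint's range is limited). The gripper opens to 85 mm and grips with 20 to 120 N. Pads are 22 mm wide; open, the fingers measure 114 mm over their backs; the gripper's body (76 mm by 85 mm) begins 54 mm behind the grasp point. The pads swing forward as they close: fully open they stand 13 mm farther back than shut.
Start: joints at [1.296, 0.353, 1.633, -0, 1.155, -0.002], TCP at [168.392, 601.892, 404.681] pointing down, gripper open.
Joint ranges: [-2.63, 2.63], [-0.92, 2.1], [0.06, 2.66], [-1.3, 4.44], [0, 2.69], [-3.02, 3.02]. Speed limits (rad/s): [2.22, 2.22, 2.79, 3.14, 3.14, 3.14].

INTERFACE

Orientations are given as [roll, pitch, yaw] about the fixed x, y, z axes, in that order (R = Rz(yaw) Ry(pitch) Rx(roll)).
In Python, from rig import sense, grab_frame, job, r gives the robot as it stands. The module is installed in compiled form; this text tells all that it offers.
- The arm moves only by the shell command python3 -m creep 'ROWS' [FORCE]. ROWS is JSON, a list of rows, each a list of 7 numbers: the turn, a rotation vector about the tool's x, y, z in rad, then the shift along the tool's x, y, z in mm, then the closure, from 0 (fully open) to 1 (shut). In form: [[wx, wy, wz, dx, dy, dz, fingers], ...]. A call has 1 to 10 rows; each row shifts and turns the pose as measured when the row begins, along the tool's axes as they then stand; what a row does not reach is not made up. A row lasts 1/12 s, in which the tool goes at most 41.7 mm and 7.16 degrees, less where a joint would pass 70% of its speed; a pose out of reach is approached as far as the arm can. A call with a gripper value outside its range is refused whole. The fingers move at their own pace and stop on an object; FORCE is the grip in N (left out, the last holds). Time passes only in rows, so rows that do not move let the fingers close. It gives the time, the measured TCP pose, the force and the opening at its end, in the units of the state.
- sense(): the state, without advancing time (a new reading comes with each control period).
- grab_frame(name): name is "scene" or "top" or "wrist"; returns a dict with "color" (420x560x3 uint8, red, green, blue), "mtx" (3x3 intrinsics, pixels), "T" (4x4, takes a point from camera to world coordinates). Camera axes: x right, y down, z forward; pixel columns grow to the right and rows downward; lengths in mm; the calibration is good to about 2 mm. A picture is of the moment at which its call begins. There is no depth.
- job.sign_off(): hands the job in, once; it reports no verdict.
The state is a dict: "clock": time; "qpos": joint angles; "qvel": joint speeds; "joint_efforts": joint torques, N m; "eef_pos": TCP position; "tcp_rot": TCP orientation; "contact_force": force on the tool from outside, world axes, zero at the start; "wrist_torque": the same for the moment, N m; "opening": opening from 0.0 (shut) to 1.0 (fully open).
Only numpy, scipy, OpenCV 4.12 (cv2) and the standard library are available. Lean on these libraries where they do the work, as an engineer would, in place of code of your own. Each camera call takes 0.05 s, during which the arm holds its last target.

## Working session

There is one attempt and no reset: what is moved stays moved. The work goes in short steps, Python scripts to look and compute and a shell command to move; the robot and the scene stay as the last step left them, time stands still between calls to the robot, and variables do not carry over. Pictures are saved under pics/ and viewed, and the job is handed in when it is done.

```bash
mkdir -p pics; ls
python3 - <<'E'
from rig import sense, grab_frame, job, r
import cv2
print(sense()); print(r.tip_extent)
for n in ("scene","top","wrist"):
    f=grab_frame(n); cv2.imwrite(f"pics/{n}0.png",f["color"][:,:,::-1]); print(n,f["mtx"].round(1).tolist(),f["T"].round(3).tolist())
E
```

```text
pics
{'clock': 0.0, 'qpos': array([ 1.29556071e+00,  3.53664078e-01,  1.63411822e+00,  4.45983822e-06,
        1.15519578e+00, -2.42969820e-03]), 'qvel': array([-0.00063312,  0.00079265, -0.00015279,  0.00165587,  0.00083697,
        0.00141099]), 'joint_efforts': array([ 1.24047103e-03, -6.05253625e+01, -3.42063510e+01,  1.20326531e-04,
        9.25629458e-03,  1.31503273e-05]), 'eef_pos': array([168.35243058, 601.66433814, 403.95837444]), 'tcp_rot': array([-3.14020724e+00, -7.44383736e-06,  2.86878493e+00]), 'contact_force': array([-0.33625448,  0.37943578, -0.06601024]), 'wrist_torque': array([-0.0175604 ,  0.02936193,  0.01223016]), 'opening': 1.00316547870468}
173.4
scene [[448.0, 0.0, 282.2], [0.0, 448.0, 218.2], [0.0, 0.0, 1.0]] [[0.701, -0.437, 0.564, 12.948], [-0.713, -0.436, 0.549, -594.614], [0.006, -0.787, -0.617, 723.931], [0.0, 0.0, 0.0, 1.0]]
top [[383.9, 0.0, 274.6], [0.0, 383.9, 210.1], [0.0, 0.0, 1.0]] [[0.114, -0.973, 0.2, 376.535], [-0.993, -0.112, 0.02, -59.427], [0.003, -0.201, -0.98, 1023.353], [0.0, 0.0, 0.0, 1.0]]
wrist [[365.0, 0.0, 278.2], [0.0, 365.0, 211.5], [0.0, 0.0, 1.0]] [[0.271, 0.928, 0.257, 103.754], [0.963, -0.26, -0.074, 619.554], [-0.002, 0.268, -0.964, 372.725], [0.0, 0.0, 0.0, 1.0]]
```

View pics/scene0.png

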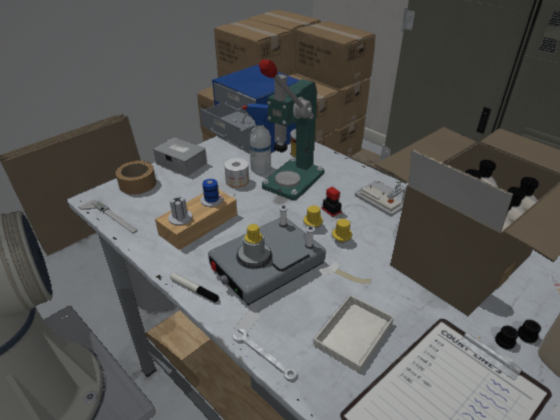

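View pics/top0.png

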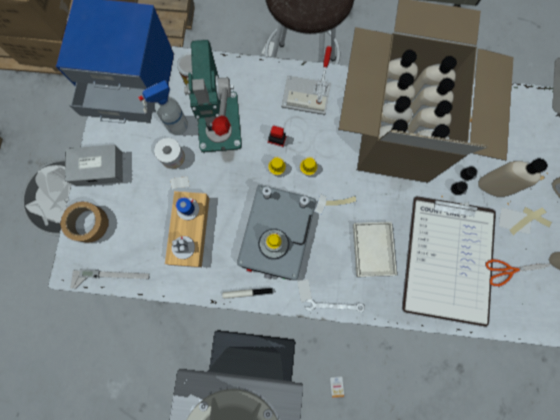

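View pics/wrist0.png

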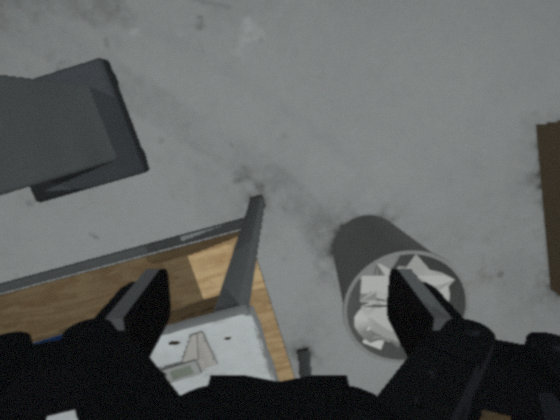

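The scene view shows the rewinder hub with its plug at (252,235), the rack with the bare-metal mandrel at (178,210) and the blue one at (210,192), and the tray at (355,330). Top view: plug (273,241), metal mandrel (182,246), tray (375,249). Next I'll enlarge these.

Run:
```python
import cv2
a=cv2.imread("pics/top0.png"); b=cv2.imread("pics/scene0.png")
cv2.imwrite("pics/topc1.png",cv2.resize(a[175:285,155:325],None,fx=4.7,fy=4.7,interpolation=cv2.INTER_CUBIC))
cv2.imwrite("pics/scc1.png",cv2.resize(b[170:300,150:330],None,fx=4.4,fy=4.4,interpolation=cv2.INTER_CUBIC))
```

```text
(no output)
```

View pics/topc1.png

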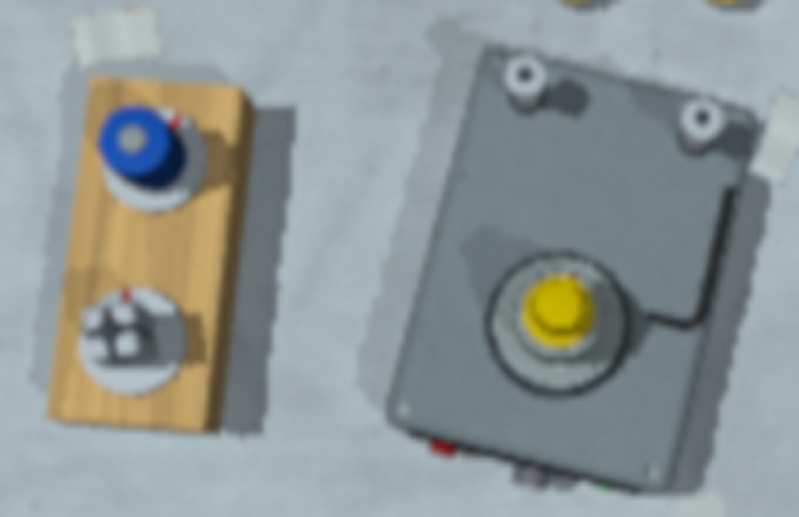

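View pics/scc1.png

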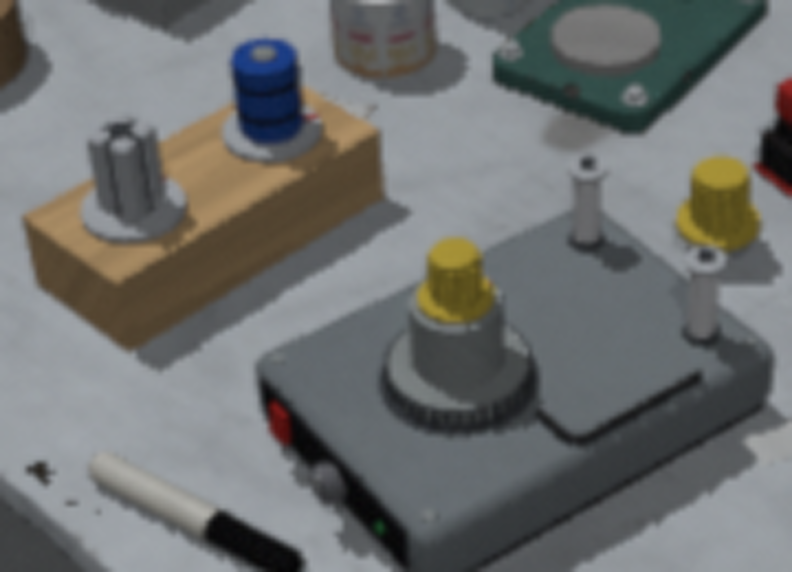

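```bash
cat > h.py <<'E'
import numpy as np, cv2
from rig import sense, grab_frame, job, r
from scipy.spatial.transform import Rotation as Ro
def ray(f,p):
    d=np.linalg.inv(f["mtx"])@[p[0],p[1],1.]; T=f["T"]; d=T[:3,:3]@d
    return T[:3,3],d/np.linalg.norm(d)
def tri(obs):
    A=np.zeros((3,3));b=np.zeros(3)
    for f,p in obs:
        o,d=ray(f,p);P=np.eye(3)-np.outer(d,d);A+=P;b+=P@o
    x=np.linalg.solve(A,b)
    return x,[float(np.linalg.norm((np.eye(3)-np.outer(ray(f,p)[1],ray(f,p)[1]))@(x-ray(f,p)[0]))) for f,p in obs]
def onz(f,p,z):
    o,d=ray(f,p); return o+d*(z-o[2])/d[2]
def proj(f,X):
    T=f["T"];c=T[:3,:3].T@(np.asarray(X,float)-T[:3,3]);q=f["mtx"]@c;return q[:2]/q[2]
def save(n,name,box=None,s=1):
    f=grab_frame(n);im=f["color"][:,:,::-1]
    if box: im=im[box[1]:box[3],box[0]:box[2]]
    cv2.imwrite("pics/"+name,cv2.resize(im,None,fx=s,fy=s,interpolation=cv2.INTER_CUBIC));return f
E
python3 - <<'E'
from h import *
t=grab_frame("top");s=grab_frame("scene")
tc=lambda u,v:(155+(u-0)/4.7,175+v/4.7)
sc=lambda u,v:(150+u/4.4,170+v/4.4)
for n,a,b in [("knob",(558,303),(456,252)),("mand top",(112,325),(124,133)),("blue",(132,140),(264,52)),("rollerL",(526,76),(588,164)),("rollerR",(702,120),(706,258))]:
    x,e=tri([(t,tc(*a)),(s,sc(*b))]);print(n,x.round(1),np.round(e,1))
print("flange c",onz(t,tc(131,341),55),onz(s,sc(134,205),55))
print("fl red",onz(t,tc(126,296),55))
print("hubtop",onz(t,tc(558,315),102), "rim",onz(t,tc(560,322),64))
for p in [(354,223),(392,222),(396,275),(358,276)]: print(onz(t,p,22).round(1))
for p in [(93,78),(252,90),(214,432),(48,418)]: print("rack",onz(t,tc(*p),50).round(1))
for p in [(487,45),(757,115),(662,490),(390,410)]: print("rew",onz(t,tc(*p),50).round(1))
E
```

```text
knob [489.1 -47.4 132. ] [0.4 0.4]
mand top [454.9 178.2 103.9] [0.2 0.2]
blue [551.5 181.8 108.8] [0.9 0.9]
rollerL [609.9 -16.7 104.1] [0.6 0.6]
rollerR [ 597.3 -111.1  102.2] [0.6 0.6]
flange c [451.82954618 179.22288167  55.        ] [453.87027693 179.1486308   55.        ]
fl red [475.52269107 185.82966017  55.        ]
hubtop [486.36297134 -47.46177099 102.        ] rim [487.29285459 -48.45679135  64.        ]
[ 570.4 -251.7   22. ]
[ 584.6 -351.5   22. ]
[ 447.2 -369.1   22. ]
[ 433.5 -272.    22. ]
rack [594.3 225.1  50. ]
rack [597.7 136.3  50. ]
rack [409.2 128.6  50. ]
rack [406.4 217.9  50. ]
rew [638.3   9.9  50. ]
rew [ 615.7 -143.6   50. ]
rew [ 406.2 -112.3   50. ]
rew [431.5  36.8  50. ]
```

Triangulated: knob top (489,−47,132), mandrel top (455,178,104) and roller tops about 103, all of which match the text's heights. The rewinder's yaw is about −0.14. The tray is centred near (509,−311). Now I'll write a planner helper and move over the hub.

```bash
cat >> h.py <<'E'
def tgt(yaw): return Ro.from_euler('xyz',[np.pi,0,yaw])
def plan(pos,yaw,n,g=0.0,show=True):
    s=sense();p=s["eef_pos"].copy();R=Ro.from_euler('xyz',s["tcp_rot"])
    G=tgt(yaw)
    out=[]
    for i in range(n):
        k=n-i
        w=(R.inv()*G).as_rotvec()/k; d=R.inv().apply((np.array(pos)-p)/k)
        row=[*np.round(w,3),*np.round(d,1)]
        out.append(row); p=p+R.apply(row[3:]); R=R*Ro.from_rotvec(row[:3])
    print("at",s["eef_pos"].round(1),s["tcp_rot"].round(4),"t",round(s["clock"],2),"F",s["contact_force"].round(1),"op",round(s["opening"],3))
    for o in out: print([float(v)+0.0 for v in o]+[g])
def st():
    s=sense();print("at",s["eef_pos"].round(1),s["tcp_rot"].round(4),"t",round(s["clock"],2),"F",s["contact_force"].round(1),"M",s["wrist_torque"].round(2),"op",round(s["opening"],3),"q",s["qpos"].round(2))
E
python3 -c "
from h import *
plan([489,-47,404],1.47,20)"
```

```text
at [168.4 601.8 404.3] [-3.1409 -0.      2.8688] t 0.25 F [ 0.  -0.3 -0.4] op 1.0
[0.0, 0.0, 0.07, -24.2, -26.9, 0.0, 0.0]
[0.0, 0.0, 0.07, -26.0, -25.2, 0.0, 0.0]
[0.0, 0.0, 0.07, -27.7, -23.3, 0.0, 0.0]
[0.0, 0.0, 0.07, -29.3, -21.3, 0.0, 0.0]
[0.0, 0.0, 0.07, -30.7, -19.2, 0.0, 0.0]
[0.0, 0.0, 0.07, -31.9, -17.0, 0.0, 0.0]
[0.0, 0.0, 0.07, -33.1, -14.7, 0.0, 0.0]
[0.0, 0.0, 0.07, -34.0, -12.4, 0.1, 0.0]
[0.0, 0.0, 0.07, -34.8, -10.0, 0.0, 0.0]
[0.0, 0.0, 0.07, -35.4, -7.5, 0.1, 0.0]
[0.0, 0.0, 0.07, -35.8, -5.0, 0.0, 0.0]
[0.0, 0.0, 0.07, -36.1, -2.5, 0.1, 0.0]
[0.0, 0.0, 0.07, -36.2, 0.0, 0.0, 0.0]
[0.0, 0.0, 0.07, -36.1, 2.6, 0.1, 0.0]
[0.0, 0.0, 0.07, -35.8, 5.1, 0.0, 0.0]
[0.0, 0.0, 0.07, -35.4, 7.6, 0.1, 0.0]
[0.0, 0.0, 0.07, -34.7, 10.0, 0.0, 0.0]
[0.0, 0.0, 0.07, -34.0, 12.4, 0.1, 0.0]
[0.0, 0.0, 0.069, -33.0, 14.8, 0.0, 0.0]
[0.0, 0.001, 0.07, -31.9, 17.1, 0.1, 0.0]
```

```bash
python3 -m creep '[[0,0,0.07,-24,-27,0,0],[0,0,0.07,-26,-25,0,0],[0,0,0.07,-28,-23,0,0],[0,0,0.07,-29,-21,0,0],[0,0,0.07,-31,-19,0,0],[0,0,0.07,-32,-17,0,0],[0,0,0.07,-33,-15,0,0],[0,0,0.07,-34,-12,0,0],[0,0,0.07,-35,-10,0,0],[0,0,0.07,-35,-7,0,0]]' && python3 -c "
from h import *
plan([489,-47,400],1.47,12)"
```

```text
clock: 1.08
eef_pos: [328.1, 268.8, 402.4]
tcp_rot: [3.14, -0.002, 2.148]
contact_force: [0.5, -0.1, -0.4]
opening: 0.994
at [328.1 268.8 402.4] [ 3.1396e+00 -2.1000e-03  2.1476e+00] t 1.08 F [ 0.5 -0.1 -0.4] op 0.994
[0.0, 0.0, 0.056, -29.4, -3.1, 0.1, 0.0]
[0.0, 0.0, 0.057, -29.5, -1.5, 0.1, 0.0]
[0.0, 0.0, 0.056, -29.5, 0.2, 0.1, 0.0]
[0.0, 0.0, 0.057, -29.5, 1.9, 0.1, 0.0]
[0.0, 0.0, 0.056, -29.3, 3.5, 0.1, 0.0]
[0.0, 0.0, 0.057, -29.1, 5.2, 0.2, 0.0]
[0.0, 0.0, 0.056, -28.7, 6.8, 0.1, 0.0]
[0.0, -0.001, 0.057, -28.3, 8.4, 0.2, 0.0]
[0.0, 0.0, 0.056, -27.8, 10.1, 0.2, 0.0]
[0.0, -0.001, 0.057, -27.2, 11.6, 0.2, 0.0]
[0.0, 0.0, 0.056, -26.5, 13.1, 0.2, 0.0]
[0.001, -0.001, 0.057, -25.6, 14.5, 0.1, 0.0]
```

```bash
python3 -m creep '[[0,0,0.075,-39,-4,0,0],[0,0,0.075,-39,-1,0,0],[0,0,0.075,-39,2,0,0],[0,0,0.075,-39,5,0,0],[0,0,0.075,-38,8,0,0],[0,0,0.075,-38,11,0,0],[0,0,0.075,-37,13,0,0],[0,0,0.075,-36,16,0,0],[0,0,0.075,-34,18,0,0],[0,0,0,0,0,0,0]]' && python3 -c "
from h import *
st();f=save('wrist','w1.png')"
```

```text
clock: 1.92
eef_pos: [489.8, -69.0, 404.2]
tcp_rot: [3.133, -0.004, 1.431]
contact_force: [0.1, -0.2, 0.0]
opening: 1.002
at [489.8 -69.  404.2] [ 3.1326 -0.004   1.4312] t 1.92 F [ 0.1 -0.2  0. ] M [0.03 0.02 0.04] op 1.002 q [-0.14  0.15  1.91  0.    1.08 -0.01]
```

View pics/w1.png

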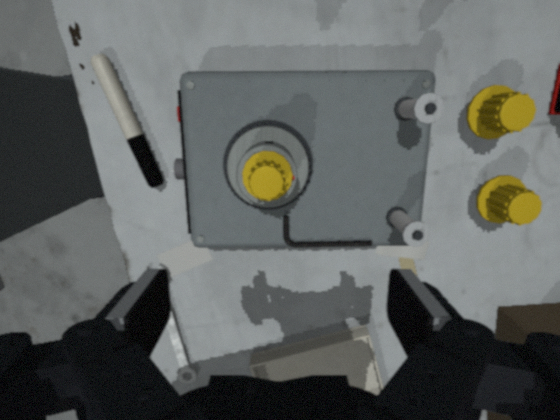

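Wrist view: knob top at about (267,182), hub collar around (268,170), rollers at (429,108) and (417,235). I'll crop it for the red dot and refine.

```bash
python3 -c "
from h import *
im=cv2.imread('pics/w1.png')
cv2.imwrite('pics/w1c.png',cv2.resize(im[110:220,210:330],None,fx=5.4,fy=5.4,interpolation=cv2.INTER_CUBIC))"
```

```text
(no output)
```

View pics/w1c.png

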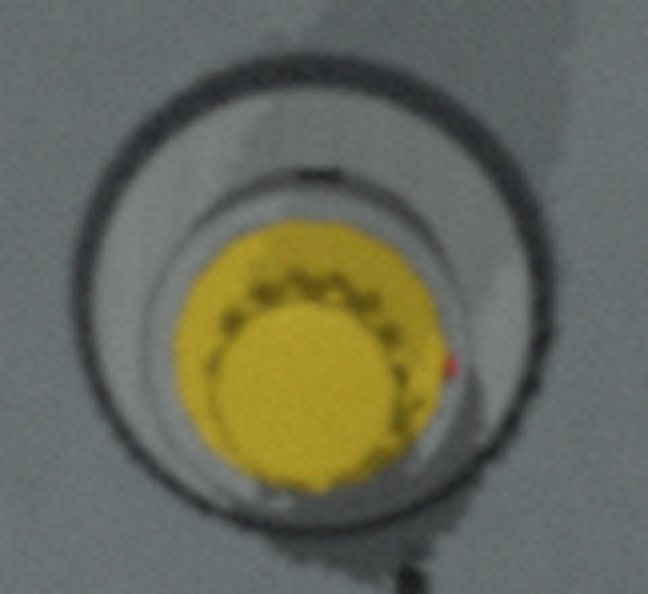

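```bash
python3 -c "
from h import *
f=grab_frame('wrist');t=grab_frame('top');s=grab_frame('scene')
c=lambda u,v:(210+u/5.4,110+v/5.4)
print(tri([(f,c(307,393)),(s,(253.6,227.3))]),tri([(f,c(307,393)),(t,(273.7,239.5)),(s,(253.6,227.3))]))
print('knob@132',onz(f,c(307,393),132),'disc@106',onz(f,c(310,355),106),'collar@102',onz(f,c(305,337),102),'dot',onz(f,c(451,366),102),'rim',onz(f,c(313,290),64))
print('rollers',onz(f,(429,108),105),onz(f,(417,235),105))
plan([488.5,-48,282],1.44,10)
"
```

```text
(array([488.2347727 , -46.06652014, 131.42069361]), [1.8751173716907057, 1.8751173716906808]) (array([488.34779724, -46.46182197, 131.54611628]), [2.2292695791198347, 0.742830951463069, 1.53782872015819])
knob@132 [486.79079191 -44.79138671 132.        ] disc@106 [486.6331922  -44.45428095 106.        ] collar@102 [486.1265664  -42.53340413 102.        ] dot [505.63350315 -49.37033479 102.        ] rim [486.62884167 -41.31244413  64.        ]
rollers [606.928539  -12.5983501 105.       ] [ 594.86535583 -106.74001745  105.        ]
at [487.1 -63.5 403.6] [ 3.1364 -0.0062  1.4398] t 2.12 F [ 0.6 -0.7  0.8] op 1.003
[0.001, -0.001, 0.0, 1.5, -0.1, 12.2, 0.0]
[0.0, -0.001, 0.0, 1.5, -0.1, 12.2, 0.0]
[0.001, -0.001, 0.0, 1.5, -0.1, 12.2, 0.0]
[0.0, 0.0, 0.0, 1.5, -0.1, 12.1, 0.0]
[0.001, -0.001, 0.0, 1.5, -0.1, 12.2, 0.0]
[0.0, 0.0, 0.0, 1.5, -0.1, 12.1, 0.0]
[0.001, -0.001, 0.0, 1.5, -0.1, 12.2, 0.0]
[0.0, 0.0, 0.0, 1.6, -0.1, 12.1, 0.0]
[0.001, -0.001, 0.0, 1.6, -0.1, 12.2, 0.0]
[0.0, 0.0, 0.0, 1.5, -0.1, 12.1, 0.0]
```

The arm was still settling between those two frames, so I'll redo it at rest.

```bash
python3 -m creep '[[0,0,0,8,0,6,0],[0,0,0,0,0,0,0],[0,0,0,0,0,0,0]]' >/dev/null; python3 -c "
from h import *
import pickle
st();f=save('wrist','w2.png',(210,110,350,240),5.5);pickle.dump(f,open('w2.pkl','wb'));st()"
```

```text
at [487.  -51.5 397. ] [ 3.137  -0.0068  1.4453] t 2.37 F [0.1 0.3 0. ] M [0.02 0.08 0.01] op 0.997 q [-0.11  0.15  1.93  0.01  1.06  0.01]
at [486.9 -51.5 396.9] [ 3.1375 -0.007   1.4452] t 2.42 F [-0.1  0.3 -0.1] M [0.05 0.02 0.  ] op 1.0 q [-0.11  0.15  1.93  0.01  1.06  0.01]
```

View pics/w2.png

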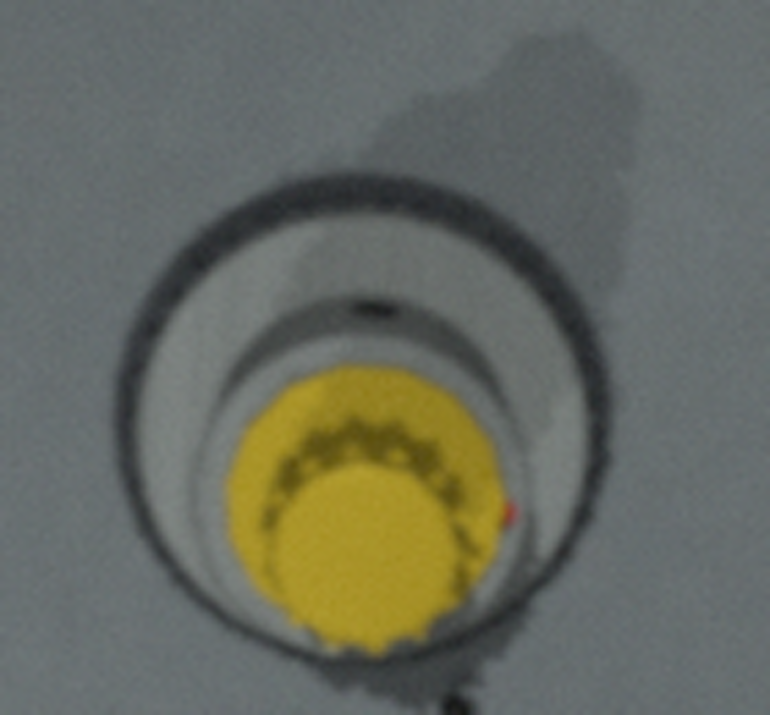

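Zoomed crop: knob top centre (366,557), disc centre (366,506), red dot (511,513), collar centre about (366,500).

```bash
python3 -c "
from h import *
import pickle
f=pickle.load(open('w2.pkl','rb'));t=grab_frame('top');s=grab_frame('scene')
c=lambda u,v:(210+u/5.5,110+v/5.5)
print(tri([(f,c(366,557)),(s,(253.6,227.3))]),tri([(f,c(366,557)),(t,(273.7,239.5)),(s,(253.6,227.3))]))
print('knob@132',onz(f,c(366,557),132),'disc@106',onz(f,c(366,506),106),'collar@102',onz(f,c(366,500),102),'dot',onz(f,c(511,513),102))
plan([488.5,-48,282],1.44,10)
"
```

```text
(array([488.75562172, -47.53081076, 132.16094992]), [0.5192187666897363, 0.5192187666896623]) (array([488.73104398, -47.37476929, 132.13034276]), [0.4220647130246459, 0.2712154204867623, 0.6349083711299129])
knob@132 [488.3310421  -47.26004907 132.        ] disc@106 [488.31573475 -47.25997428 106.        ] collar@102 [488.29545864 -47.39932561 102.        ] dot [507.56796756 -51.69981044 102.        ]
at [487.2 -52.2 397.3] [ 3.1367 -0.0067  1.4444] t 2.52 F [-0. -0. -0.] op 1.001
[0.0, -0.001, 0.0, 0.4, 0.0, 11.5, 0.0]
[0.001, -0.001, 0.0, 0.4, 0.0, 11.5, 0.0]
[0.0, -0.001, 0.001, 0.4, 0.0, 11.5, 0.0]
[0.001, -0.001, 0.0, 0.4, 0.0, 11.5, 0.0]
[0.0, 0.0, 0.001, 0.4, 0.1, 11.5, 0.0]
[0.001, -0.001, 0.0, 0.4, 0.1, 11.6, 0.0]
[0.0, 0.0, 0.001, 0.4, 0.1, 11.5, 0.0]
[0.001, -0.001, 0.0, 0.4, 0.1, 11.6, 0.0]
[0.0, 0.0, 0.001, 0.4, 0.0, 11.5, 0.0]
[0.001, -0.001, 0.0, 0.3, 0.1, 11.6, 0.0]
```

Views agree: knob at (488.6,−47.4,132). The red dot puts the keyway at about −0.22 rad. Descending.

```bash
python3 -m creep '[[0.001,-0.001,0,1,0,23,0],[0.001,-0.001,0,1,0,23,0],[0.001,-0.001,0,1,0,23,0],[0.001,-0.001,0,1,0,23,0],[0.001,-0.001,0,0.6,0,16,0],[0,0,0,0,0,3,0],[0,0,0,0,0,0,0]]' && python3 -c "
from h import *
plan([488.6,-47.4,282],1.44,1)"
```

```text
clock: 3.1
eef_pos: [489.9, -45.5, 285.1]
tcp_rot: [3.134, -0.001, 1.448]
contact_force: [1.2, -1.1, 0.1]
opening: 1.001
at [489.9 -45.5 285.1] [ 3.1342e+00 -1.3000e-03  1.4485e+00] t 3.1 F [ 1.2 -1.1  0.1] op 1.001
[0.007, -0.001, 0.008, -2.1, -1.1, 3.1, 0.0]
```

```bash
python3 -m creep '[[0,0,0,-2,-1,3,0.4],[0,0,0,0,0,0,0.8],[0,0,0,0,0,0,0.9],[0,0,0,0,0,0,0.9],[0,0,0,0,0,0,0.9],[0,0,0,0,0,0,0.9],[0,0,0,0,0,0,0.9],[0,0,0,0,0,0,0.9]]' 40 && python3 -c "
from h import *
st();f=save('wrist','w3.png')"
```

```text
clock: 3.77
eef_pos: [488.5, -47.8, 286.6]
tcp_rot: [3.132, -0.001, 1.449]
contact_force: [-0.5, -0.3, -0.8]
opening: 0.263
at [488.5 -47.8 286.6] [ 3.1323e+00 -1.2000e-03  1.4486e+00] t 3.77 F [-0.5 -0.3 -0.8] M [-0.02  0.09 -0.01] op 0.263 q [-0.1   0.3   2.02  0.    0.81  0.02]
```

View pics/w3.png

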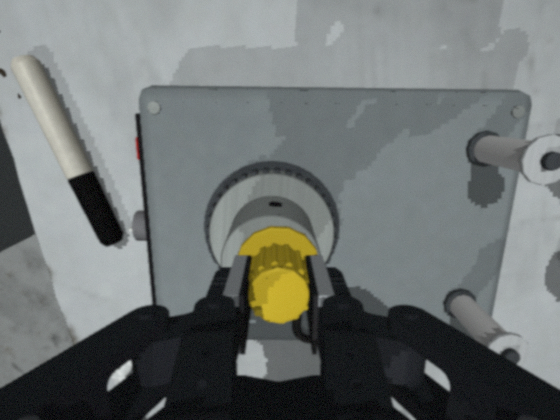

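The pads hold the knob (opening about 22 mm of 85). Lifting straight up.

```bash
python3 -m creep '[[0,0,0,0,0,-8,0.9],[0,0,0,0,0,-12,0.9],[0,0,0,0,0,-12,0.9],[0,0,0,0,0,-12,0.9],[0,0,0,0,0,-12,0.9],[0,0,0,0,0,-8,0.9]]' 40 && python3 -c "
from h import *
plan([509,-311,345],1.15,10,0.9)"
```

```text
clock: 4.32
eef_pos: [488.7, -47.8, 354.8]
tcp_rot: [3.131, -0.001, 1.448]
contact_force: [0.0, -0.9, -1.4]
opening: 0.261
at [488.7 -47.8 354.8] [ 3.1308e+00 -1.4000e-03  1.4485e+00] t 4.32 F [ 0.  -0.9 -1.4] op 0.261
[0.001, 0.0, 0.03, -25.9, 5.2, 1.0, 0.9]
[0.001, 0.0, 0.03, -25.7, 6.0, 1.0, 0.9]
[0.001, 0.0, 0.03, -25.5, 6.8, 1.0, 0.9]
[0.001, 0.0, 0.03, -25.3, 7.5, 1.0, 0.9]
[0.001, -0.001, 0.03, -25.1, 8.3, 1.0, 0.9]
[0.001, 0.0, 0.03, -24.8, 9.0, 1.0, 0.9]
[0.001, -0.001, 0.03, -24.5, 9.8, 1.0, 0.9]
[0.001, 0.0, 0.029, -24.2, 10.5, 1.0, 0.9]
[0.001, -0.001, 0.03, -23.9, 11.2, 0.9, 0.9]
[0.001, 0.0, 0.029, -23.6, 11.9, 1.0, 0.9]
```

```bash
python3 -m creep '[[0.001,0,0.03,-26,5,1,0.9],[0.001,0,0.03,-26,6,1,0.9],[0.001,0,0.03,-26,7,1,0.9],[0.001,0,0.03,-25,8,1,0.9],[0.001,0,0.03,-25,8,1,0.9],[0.001,0,0.03,-25,9,1,0.9],[0.001,0,0.03,-25,10,1,0.9],[0.001,0,0.03,-24,11,1,0.9],[0.001,0,0.03,-24,11,1,0.9],[0,0,0,-20,10,0,0.9]]' && python3 -c "
from h import *
plan([509,-311,203],1.15,6,0.9)
save('top','t2.png')"
```

```text
clock: 5.15
eef_pos: [511.4, -316.8, 354.8]
tcp_rot: [3.127, -0.006, 1.172]
contact_force: [0.6, 0.4, -0.3]
opening: 0.26
at [ 511.4 -316.8  354.8] [ 3.1265 -0.0063  1.1716] t 5.15 F [ 0.6  0.4 -0.3] op 0.26
[0.003, -0.001, 0.004, 0.6, -1.1, 25.3, 0.9]
[0.002, -0.001, 0.004, 0.6, -1.1, 25.3, 0.9]
[0.003, -0.001, 0.003, 0.6, -1.0, 25.3, 0.9]
[0.002, -0.001, 0.004, 0.6, -0.9, 25.3, 0.9]
[0.003, -0.001, 0.003, 0.7, -0.9, 25.3, 0.9]
[0.002, -0.001, 0.004, 0.7, -0.8, 25.3, 0.9]
```

View pics/t2.png

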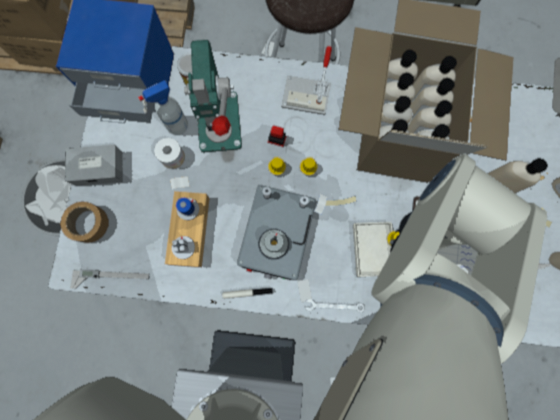

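The top view shows the hub open at (273,242) and the plug carried over the tray's right edge at (393,238), displaced by parallax because it's high. Lowering.

```bash
python3 -m creep '[[0.003,-0.001,0.004,0,-1,30,0.9],[0.003,-0.001,0.004,0,-1,30,0.9],[0.003,-0.001,0.004,1,-1,30,0.9],[0.003,-0.001,0.004,1,-1,28,0.9],[0.002,-0.001,0.003,0,-1,20,0.9],[0,0,0,0,0,9,0.9],[0,0,0,0,0,2,0.9]]' && python3 -c "
from h import *
plan([509,-311,203],1.15,1,0.9)
save('scene','s2.png',(290,270,430,390),5.5)"
```

```text
clock: 5.78
eef_pos: [513.0, -321.9, 206.0]
tcp_rot: [3.126, 0.003, 1.148]
contact_force: [0.4, 0.7, 0.5]
opening: 0.265
at [ 513.  -321.9  206. ] [3.1260e+00 2.6000e-03 1.1478e+00] t 5.78 F [0.4 0.7 0.5] op 0.265
[0.016, 0.003, -0.002, 8.3, -8.1, 2.9, 0.9]
```

View pics/s2.png

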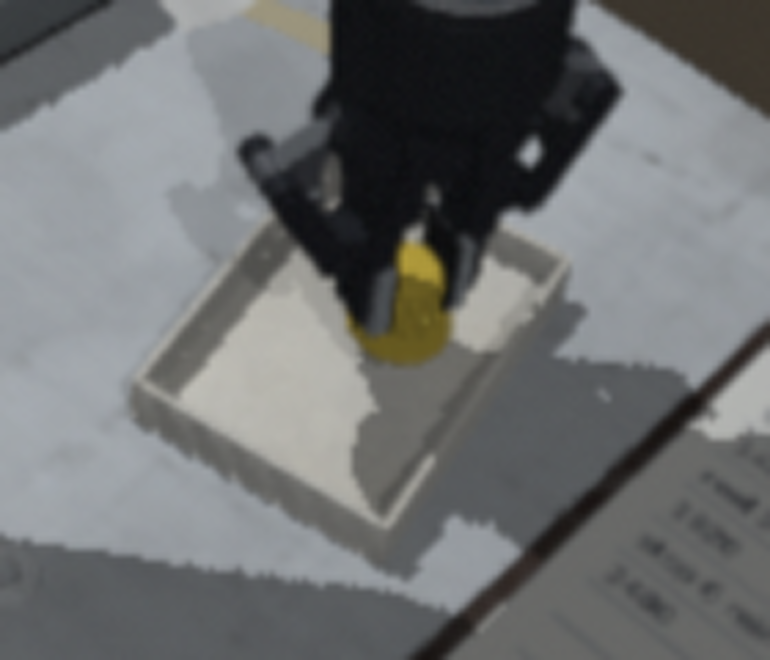

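The plug hangs just over the tray floor, well inside the walls. I'll nudge it inward, lower it and open.

```bash
python3 -m creep '[[0,0,0,8,-5,3,0.9],[0,0,0,0,0,1,0.9],[0,0,0,0,0,0,0.7],[0,0,0,0,0,0,0.45],[0,0,0,0,0,0,0.4],[0,0,0,0,0,-15,0.4],[0,0,0,0,0,-35,0.4],[0,0,0,0,0,-35,0.2],[0,0,0,0,0,-35,0],[0,0,0,0,0,-30,0]]' && python3 -c "
from h import *
save('scene','s3.png',(290,270,430,390),5.5)
plan([448,168,395],1.85,16,0)"
```

```text
clock: 6.67
eef_pos: [509.2, -309.4, 358.6]
tcp_rot: [3.127, 0.002, 1.149]
contact_force: [0.8, 0.1, -0.2]
opening: 0.989
at [ 510.7 -310.4  364.8] [3.119  0.0034 1.1489] t 6.72 F [ 2.5 -1.4  5. ] op 1.004
[0.001, 0.001, -0.044, 25.7, -15.8, -2.3, 0]
[0.001, 0.001, -0.044, 26.3, -14.6, -2.3, 0]
[0.001, 0.001, -0.044, 27.0, -13.5, -2.3, 0]
[0.001, 0.001, -0.044, 27.5, -12.3, -2.2, 0]
[0.001, 0.001, -0.044, 28.0, -11.0, -2.2, 0]
[0.001, 0.001, -0.044, 28.5, -9.8, -2.1, 0]
[0.002, 0.001, -0.044, 28.9, -8.5, -2.1, 0]
[0.001, 0.001, -0.044, 29.3, -7.3, -2.0, 0]
[0.002, 0.0, -0.044, 29.5, -6.0, -2.0, 0]
[0.001, 0.001, -0.044, 29.8, -4.7, -2.0, 0]
[0.002, 0.0, -0.044, 30.0, -3.3, -2.0, 0]
[0.001, 0.001, -0.043, 30.1, -2.0, -2.0, 0]
[0.002, 0.0, -0.044, 30.1, -0.7, -1.9, 0]
[0.001, 0.001, -0.043, 30.1, 0.6, -1.9, 0]
[0.002, 0.0, -0.044, 30.1, 1.8, -1.9, 0]
[0.001, 0.001, -0.043, 30.0, 3.2, -2.0, 0]
```

View pics/s3.png

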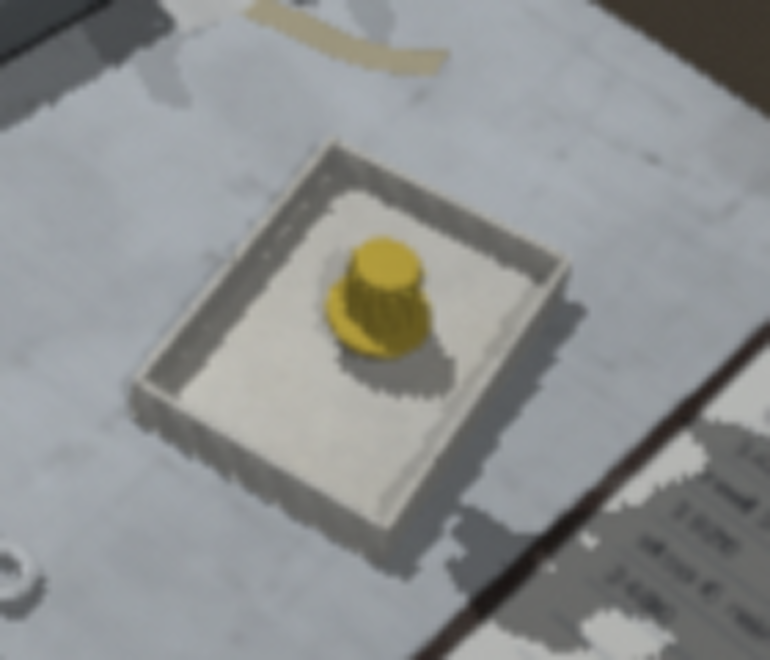

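The plug stands in the tray. On the way to the rack I'll pause over the open hub to measure the keyway.

```bash
python3 -c "
from h import *
plan([488,-55,370],1.45,9,0)"
```

```text
at [ 510.7 -310.4  364.8] [3.119  0.0034 1.1489] t 6.72 F [ 2.5 -1.4  5. ] op 1.004
[0.002, 0.001, -0.033, 24.9, -13.9, -1.0, 0]
[0.002, 0.001, -0.034, 25.3, -13.1, -0.9, 0]
[0.003, 0.001, -0.033, 25.7, -12.2, -0.9, 0]
[0.003, 0.001, -0.034, 26.1, -11.4, -0.8, 0]
[0.002, 0.001, -0.033, 26.5, -10.5, -0.8, 0]
[0.003, 0.0, -0.034, 26.8, -9.6, -0.7, 0]
[0.002, 0.001, -0.033, 27.1, -8.6, -0.7, 0]
[0.003, 0.0, -0.034, 27.4, -7.8, -0.6, 0]
[0.002, 0.001, -0.033, 27.7, -6.8, -0.6, 0]
```

```bash
python3 -m creep '[[0.003,0.001,-0.034,25,-14,0,0],[0.003,0.001,-0.034,25,-13,0,0],[0.003,0.001,-0.034,26,-12,0,0],[0.003,0.001,-0.034,26,-11,0,0],[0.003,0.001,-0.034,26,-11,0,0],[0.003,0.001,-0.034,27,-10,0,0],[0.003,0.001,-0.034,27,-9,0,0],[0.002,0,-0.034,27,-8,0,0],[0.002,0,-0.034,20,-4,0,0],[0,0,0,0,0,0,0]]' && python3 -m creep '[[0,0,0,0,0,0,0],[0,0,0,0,0,0,0],[0,0,0,0,0,0,0]]' >/dev/null; python3 -c "
from h import *
import pickle
st();f=grab_frame('wrist');pickle.dump(f,open('w4.pkl','wb'));st()
p=proj(f,[488.5,-47.4,102]);print(p)
u,v=[int(x) for x in p];u-=50;v-=50
print(u,v);cv2.imwrite('pics/w4.png',cv2.resize(f['color'][v:v+100,u:u+100,::-1],None,fx=6,fy=6,interpolation=cv2.INTER_CUBIC))"
```

```text
clock: 7.55
eef_pos: [487.3, -56.9, 372.7]
tcp_rot: [3.121, 0.006, 1.465]
contact_force: [0.5, 1.2, -0.1]
opening: 1.002
at [487.6 -56.9 373.8] [3.1182 0.0066 1.4656] t 7.8 F [-0.2 -0.3 -0.3] M [-0.03 -0.03  0.02] op 1.0 q [-0.12  0.17  1.95 -0.01  0.99 -0.01]
at [487.6 -57.1 373.8] [3.1181 0.0067 1.4653] t 7.85 F [-0.3  0.5  0.3] M [ 0.01 -0.01  0.01] op 1.004 q [-0.12  0.17  1.95 -0.01  0.99 -0.01]
[267.71103362 196.17478225]
217 146
```

View pics/w4.png

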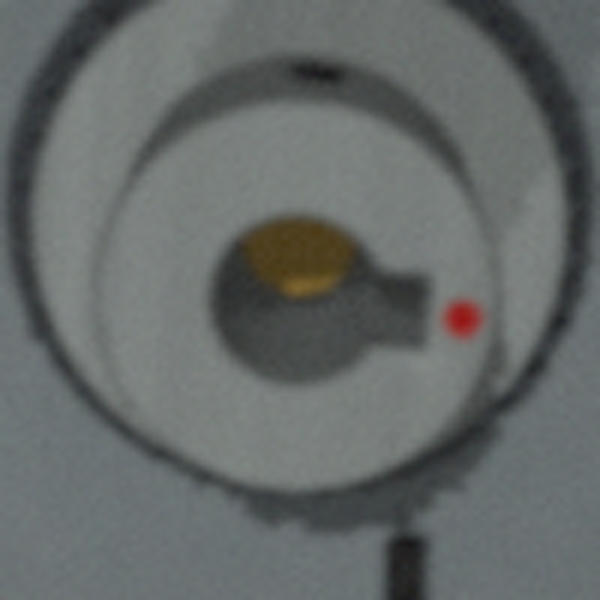

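Bore centre at crop (297,298), keyway outer end (427,311), red dot (462,319).

```bash
python3 -c "
from h import *
import pickle
f=pickle.load(open('w4.pkl','rb'))
c=lambda u,v:(217+(u+.5)/6-.5,146+(v+.5)/6-.5)
C=onz(f,c(297,298),102)
for n,q in dict(bore=(297,298),collar=(299,295),dot=(462,319),kw=(427,311)).items():
    X=onz(f,c(*q),102);d=X-C;print(n,X.round(2),np.hypot(*d[:2]).round(1),np.arctan2(d[1],d[0]).round(3))
plan([448,165,385],1.85,9,0)"
```

```text
bore [487.48 -46.64 102.  ] 0.0 0.0
collar [487.74 -46.32 102.  ] 0.4 0.881
dot [505.73 -51.14 102.  ] 18.8 -0.242
kw [501.88 -49.77 102.  ] 14.7 -0.214
at [487.6 -57.1 373.8] [3.1181 0.0067 1.4653] t 7.85 F [-0.3  0.5  0.3] op 1.004
[0.002, 0.001, -0.043, 24.1, -6.9, -1.6, 0]
[0.002, 0.001, -0.043, 24.3, -5.9, -1.5, 0]
[0.003, 0.001, -0.043, 24.6, -4.9, -1.5, 0]
[0.002, 0.001, -0.043, 24.8, -3.8, -1.5, 0]
[0.003, 0.001, -0.043, 24.9, -2.7, -1.4, 0]
[0.002, 0.002, -0.042, 25.0, -1.7, -1.4, 0]
[0.003, 0.001, -0.043, 25.0, -0.6, -1.3, 0]
[0.002, 0.002, -0.042, 25.1, 0.5, -1.3, 0]
[0.003, 0.001, -0.043, 25.0, 1.5, -1.3, 0]
```

Keyway yaw is about −0.23 and the hub is at (488,−47). On to the mandrel.

```bash
python3 -m creep '[[0.003,0.001,-0.043,24,-7,0,0],[0.003,0.001,-0.043,24,-6,0,0],[0.003,0.001,-0.043,25,-5,0,0],[0.003,0.001,-0.043,25,-4,0,0],[0.003,0.001,-0.043,25,-3,0,0],[0.003,0.001,-0.043,25,-2,0,0],[0.003,0.001,-0.043,25,-1,0,0],[0.002,0,-0.043,25,1,0,0],[0,0,-0.043,15,1,0,0],[0,0,0,0,0,0,0]]' && python3 -m creep '[[0,0,0,0,0,0,0],[0,0,0,0,0,0,0],[0,0,0,0,0,0,0]]' >/dev/null; python3 -c "
from h import *
import pickle
st();f=grab_frame('wrist');pickle.dump(f,open('w5.pkl','wb'));st()
p=proj(f,[454,179,80]);print(p)
u,v=[int(x) for x in p];u-=60;v-=60
print(u,v);cv2.imwrite('pics/w5.png',cv2.resize(f['color'][v:v+120,u:u+120,::-1],None,fx=5,fy=5,interpolation=cv2.INTER_CUBIC))"
```

```text
clock: 8.68
eef_pos: [451.9, 154.7, 372.2]
tcp_rot: [3.141, 0.005, 1.85]
contact_force: [0.6, 0.2, -0.7]
opening: 0.996
at [452.8 152.9 371.9] [3.1411 0.0062 1.8462] t 8.93 F [ 0.  -0.2 -0.1] M [-0.02  0.04 -0.  ] op 0.999 q [ 0.32  0.16  1.97 -0.01  1.01  0.05]
at [452.9 152.8 372. ] [3.141  0.0062 1.846 ] t 8.98 F [-0.3  0.3 -0.4] M [-0.04  0.07  0.  ] op 1.002 q [ 0.32  0.16  1.97 -0.01  1.01  0.05]
[288.74240039 168.74314049]
228 108
```

View pics/w5.png

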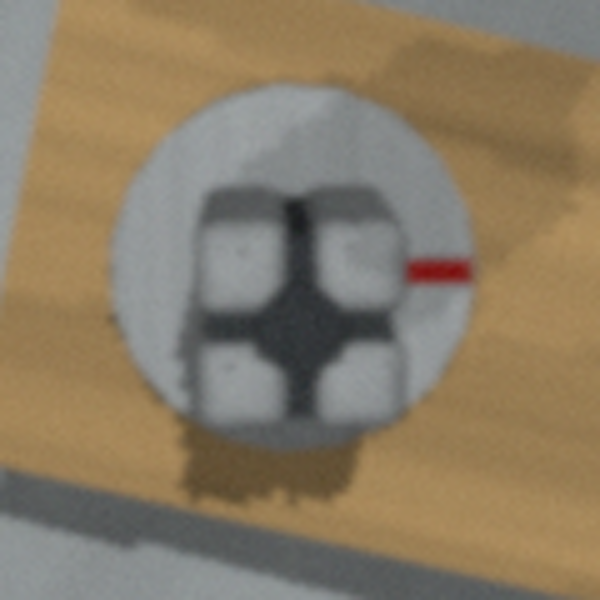

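Mandrel: body top centre at crop (302,323) with sides along the image axes, flange centre (293,268), red mark running (407,271) to (470,271).

```bash
python3 -c "
from h import *
import pickle
f=pickle.load(open('w5.pkl','rb'));s=grab_frame('scene');t=grab_frame('top')
c=lambda u,v:(228+(u+.5)/5-.5,108+(v+.5)/5-.5)
print(tri([(f,c(302,323)),(s,(178.2,200.2))]))
print(tri([(f,c(302,323)),(s,(178.2,200.2)),(t,(178.8,244.1))]))
C=onz(f,c(293,268),55)
print('top@105',onz(f,c(302,323),105),'fl',C)
for q in [(407,271),(470,271)]:
  d=onz(f,c(*q),55)-C;print(np.hypot(*d[:2]),np.arctan2(d[1],d[0]))
a=[onz(f,c(*q),105) for q in [(200,222),(404,222),(404,425),(200,425)]]
for i in range(4):
  d=a[(i+1)%4]-a[i];print(np.hypot(*d[:2]).round(1),np.arctan2(d[1],d[0]).round(3))
plan([453.5,178.5,235],1.84,8,0)"
```

```text
(array([453.8169698 , 179.51817582, 103.2553628 ]), [1.4470886575605106, 1.4470886575605633])
(array([454.2911989 , 179.16893079, 103.02716582]), [1.9905653487023127, 0.9591370312837179, 1.143290071780773])
top@105 [452.37123991 180.41981534 105.        ] fl [452.22730761 180.43947021  55.        ]
17.84593578057777 0.24794892329234278
27.70059082171209 0.2573142114133629
26.1 0.274
26.7 -1.274
26.9 -2.867
26.6 1.837
at [452.7 153.  372. ] [3.1411 0.006  1.8464] t 9.08 F [-0.1  0.1  0.1] op 1.001
[0.0, 0.001, 0.001, 3.1, 0.9, 17.1, 0]
[0.0, 0.001, 0.001, 3.1, 1.0, 17.1, 0]
[0.0, 0.001, 0.001, 3.1, 0.9, 17.1, 0]
[0.0, 0.001, 0.001, 3.1, 0.9, 17.1, 0]
[0.0, 0.001, 0.001, 3.1, 1.0, 17.1, 0]
[0.0, 0.0, 0.0, 3.1, 0.9, 17.1, 0]
[0.0, 0.001, 0.001, 3.1, 1.0, 17.2, 0]
[0.001, 0.0, 0.0, 3.0, 0.9, 17.1, 0]
```

The mandrel is at (452.8,180) with yaw about 0.27; its top height measures 103–105 as expected. Descending.

```bash
python3 -m creep '[[0,0.001,0.001,5,1,24,0],[0,0.001,0.001,5,1,24,0],[0,0.001,0.001,5,1,24,0],[0,0.001,0.001,5,1,24,0],[0,0.001,0,4,1,20,0],[0,0,0,2,0,8,0],[0,0,0,0,0,0,0],[0,0,0,0,0,0,0]]' && python3 -c "
from h import *
plan([452.8,180,235],1.84,1,0);f=save('wrist','w6.png')"
```

```text
clock: 9.75
eef_pos: [453.8, 176.4, 245.7]
tcp_rot: [3.135, 0.001, 1.834]
contact_force: [-0.5, 0.8, -0.8]
opening: 1.002
at [453.8 176.4 245.7] [3.1346e+00 1.2000e-03 1.8335e+00] t 9.75 F [-0.5  0.8 -0.8] op 1.002
[0.007, 0.001, -0.006, 3.7, -0.1, 10.7, 0]
```

View pics/w6.png

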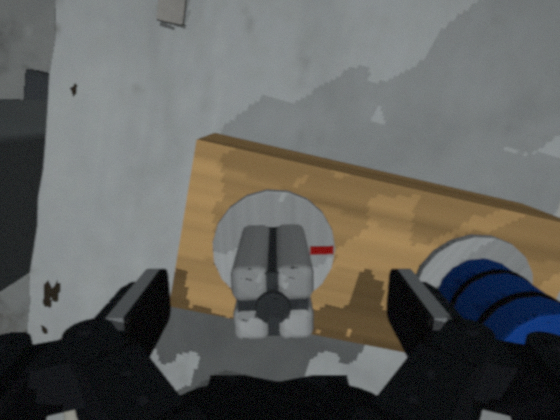

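Fingers straddle the square body, which is near the midpoint (273 against 278), and they clear the blue mandrel. Going down, then closing.

```bash
python3 -m creep '[[0.004,0,-0.004,2,0,8,0],[0.003,0,-0.002,1,0,4,0],[0,0,0,0,0,0,0.3],[0,0,0,0,0,0,0.6],[0,0,0,0,0,0,0.8],[0,0,0,0,0,0,0.9],[0,0,0,0,0,0,0.9],[0,0,0,0,0,0,0.9],[0,0,0,0,0,0,0.9]]' 80 && python3 -c "
from h import *
st();f=save('wrist','w7.png')"
```

```text
clock: 10.55
eef_pos: [453.0, 179.0, 237.2]
tcp_rot: [3.14, 0.001, 1.839]
contact_force: [0.3, -0.1, -2.7]
opening: 0.315
at [453.  179.  237.2] [3.1400e+00 8.0000e-04 1.8391e+00] t 10.55 F [ 0.3 -0.1 -2.7] M [ 0.01 -0.03 -0.01] op 0.315 q [ 0.37  0.38  2.06 -0.    0.7   0.11]
```

View pics/w7.png

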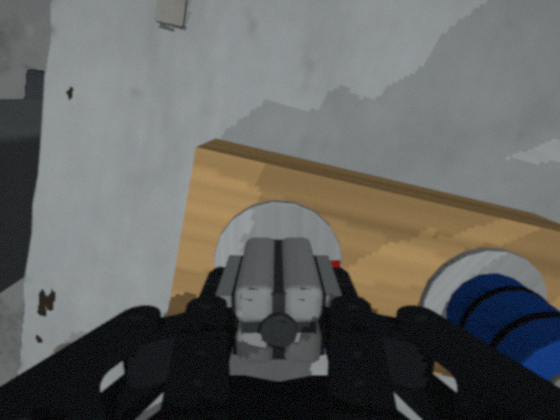

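Gripped (opening about 27 mm, a square fit). Lifting.

```bash
python3 -m creep '[[0,0,0,0,0,-8,0.9],[0,0,0,0,0,-15,0.9],[0,0,0,0,0,-18,0.9],[0,0,0,0,0,-18,0.9],[0,0,0,0,0,-18,0.9],[0,0,0,0,0,-18,0.9],[0,0,0,0,0,-14,0.9],[0,0,0,0,0,-6,0.9]]' 80 && python3 -c "
from h import *
plan([487.8,-47,355],1.341,10,0.9);f=save('wrist','w8.png')"
```

```text
clock: 11.27
eef_pos: [452.3, 178.7, 358.3]
tcp_rot: [-3.14, 0.001, 1.839]
contact_force: [0.8, -1.1, -2.7]
opening: 0.317
at [452.3 178.7 358.3] [-3.1404e+00  1.4000e-03  1.8391e+00] t 11.27 F [ 0.8 -1.1 -2.7] op 0.317
[0.0, 0.0, 0.05, -22.7, -2.6, 0.4, 0.9]
[0.0, 0.0, 0.05, -22.8, -1.4, 0.4, 0.9]
[0.0, 0.0, 0.05, -22.8, -0.3, 0.4, 0.9]
[0.0, 0.0, 0.05, -22.8, 0.9, 0.4, 0.9]
[0.0, 0.0, 0.05, -22.8, 2.0, 0.3, 0.9]
[0.0, 0.0, 0.05, -22.6, 3.1, 0.4, 0.9]
[0.0, 0.0, 0.05, -22.5, 4.3, 0.3, 0.9]
[0.0, 0.001, 0.049, -22.2, 5.4, 0.4, 0.9]
[0.0, 0.0, 0.05, -21.9, 6.4, 0.3, 0.9]
[0.0, 0.001, 0.049, -21.6, 7.6, 0.3, 0.9]
```

View pics/w8.png

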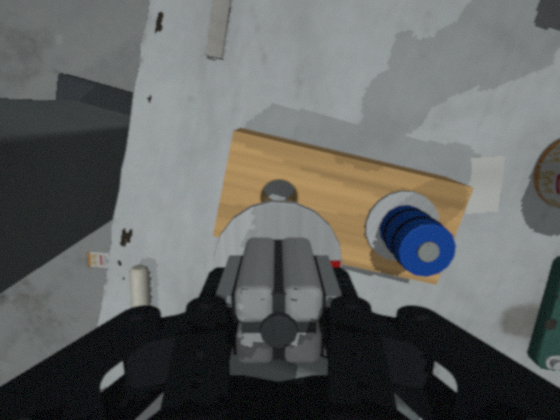

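The mandrel came out of its pocket and the blue one is still in place. I'll compare the flange outline in this picture (left 216, right 341, top about 201) with the projection to find the offset of the axis in the grip.

```bash
python3 -c "
from h import *
import pickle
f=grab_frame('wrist');pickle.dump(f,open('w8.pkl','wb'));s=sense();st()
im=cv2.imread('pics/w8.png')
cv2.imwrite('pics/w8c.png',cv2.resize(im[190:380,200:360],None,fx=3.1,fy=3.1,interpolation=cv2.INTER_CUBIC))
R=Ro.from_euler('xyz',s['tcp_rot']);
a=np.linspace(0,2*np.pi,200)
for off in [(0,0),(1,0),(2,0),(0,1),(-1,0)]:
  for zt in [182.2]:
    P=np.array([proj(f,s['eef_pos']+R.apply([off[0]+29*np.cos(b),off[1]+29*np.sin(b),zt])) for b in a])
    B=np.array([proj(f,s['eef_pos']+R.apply([off[0]+x,off[1]+y,132.2])) for x in(14,-14) for y in (14,-14)])
    print(off,P.min(0).round(1),P.max(0).round(1),B.round(0).tolist())
"
```

```text
at [452.4 178.7 357.4] [-3.1406e+00  1.4000e-03  1.8391e+00] t 11.37 F [-0.1  0.2 -2.8] M [-0.01 -0.   -0.05] op 0.319 q [ 0.37  0.19  1.97 -0.    0.98  0.11]
(0, 0) [211.6 202.4] [340.2 321.3] [[320.0, 289.0], [230.0, 289.0], [318.0, 366.0], [233.0, 366.0]]
(1, 0) [211.5 200.1] [340.3 319.5] [[320.0, 286.0], [229.0, 286.0], [318.0, 363.0], [233.0, 363.0]]
(2, 0) [211.4 197.9] [340.4 317.6] [[320.0, 283.0], [229.0, 283.0], [318.0, 361.0], [232.0, 361.0]]
(0, 1) [213.8 202.4] [342.4 321.3] [[323.0, 289.0], [233.0, 289.0], [321.0, 366.0], [236.0, 366.0]]
(-1, 0) [211.7 204.6] [340.1 323.2] [[320.0, 292.0], [230.0, 292.0], [317.0, 368.0], [233.0, 368.0]]
```

View pics/w8c.png

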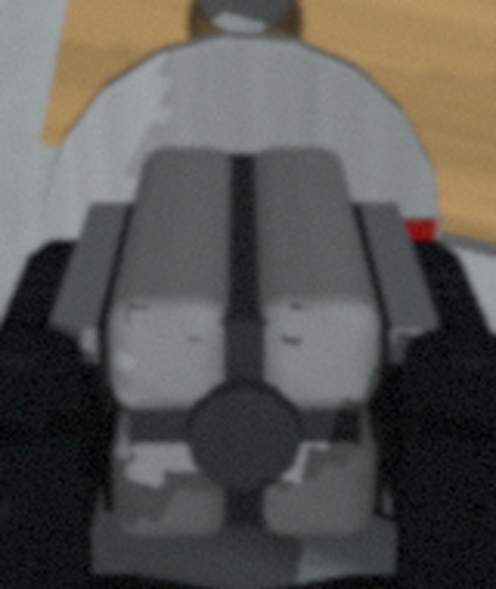

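The axis lies within about 1 mm of the tool axis. Carrying it to the hub with tool yaw 1.341 (mandrel yaw −0.23).

```bash
python3 -m creep '[[0,0,0.05,-23,-3,0,0.9],[0,0,0.05,-23,-1,0,0.9],[0,0,0.05,-23,0,0,0.9],[0,0,0.05,-23,1,0,0.9],[0,0,0.05,-23,2,0,0.9],[0,0,0.05,-23,3,0,0.9],[0,0,0.05,-22,4,0,0.9],[0,0,0.05,-22,5,0,0.9],[0,0,0.05,-17,6,0,0.9],[0,0,0.05,-8,3,0,0.9]]' 100 && python3 -m creep '[[0,0,0,0,0,0,0.9],[0,0,0,0,0,0,0.9],[0,0,0,0,0,0,0.9]]' >/dev/null;  python3 -c "
from h import *
plan([487.6,-47.5,338],1.341,2,0.9)"
```

```text
clock: 12.2
eef_pos: [482.1, -36.3, 347.8]
tcp_rot: [-3.13, 0.005, 1.322]
contact_force: [0.3, 0.9, -1.7]
opening: 0.316
at [481.3 -37.9 344.9] [-3.125   0.0056  1.3193] t 12.45 F [ 0.5  0.1 -2.3] op 0.312
[-0.008, 0.003, -0.011, -3.9, 4.3, 3.4, 0.9]
[-0.009, 0.002, -0.011, -3.9, 4.2, 3.5, 0.9]
```

```bash
python3 -m creep '[[-0.008,0.003,-0.011,-4,4,0,0.9],[-0.008,0.003,-0.011,-4,4,-1,0.9],[0,0,0,0,0,0,0.9],[0,0,0,0,0,0,0.9]]' >/dev/null;  python3 -c "
from h import *
plan([487.6,-47.5,338],1.341,2,0.9)"
```

```text
at [487.3 -46.3 345.1] [-3.1413e+00 -1.4000e-03  1.3503e+00] t 12.78 F [-0.1 -0.  -2.6] op 0.319
[0.0, -0.001, 0.005, -0.6, 0.3, 3.6, 0.9]
[0.0, 0.0, 0.004, -0.6, 0.3, 3.5, 0.9]
```

Looking before descending: wrist and scene views.

```bash
python3 -m creep '[[0,0,0.009,-1.2,0.5,2,0.9],[0,0,0,0,0,0,0.9]]' >/dev/null;  python3 -c "
from h import *
st()
f=save('scene','s5.png',(200,160,320,280),6);g=save('top','t5.png',(225,190,325,290),6)
st()"
```

```text
at [487.7 -47.3 343.2] [ 3.1414e+00 -1.5000e-03  1.3414e+00] t 12.95 F [-0.2  0.5 -1.6] M [ 0.01 -0.01  0.03] op 0.316 q [-0.1   0.22  1.98  0.    0.95  0.13]
at [487.7 -47.2 343.4] [ 3.1413e+00 -1.6000e-03  1.3419e+00] t 13.05 F [-0.1  0.1 -2. ] M [-0.02 -0.03  0.  ] op 0.314 q [-0.1   0.22  1.98  0.    0.95  0.13]
```

View pics/s5.png

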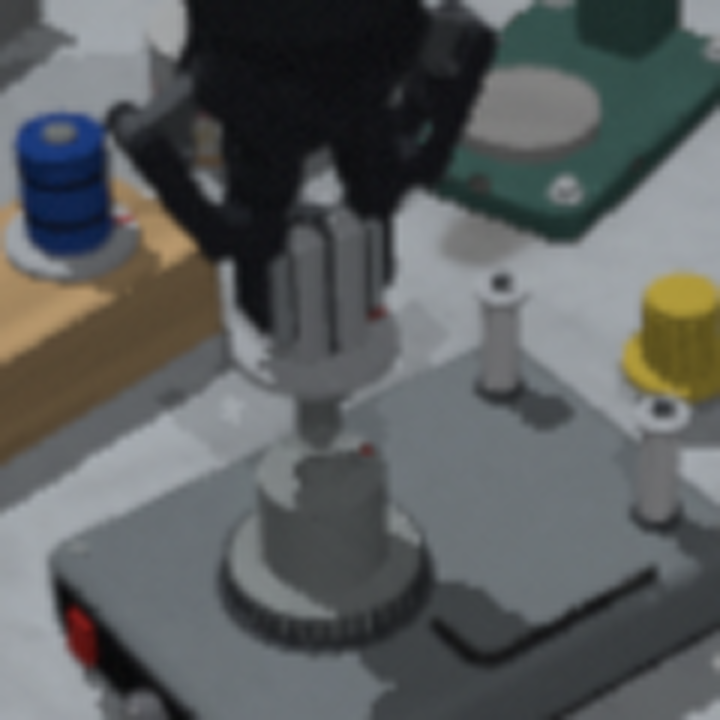

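The shaft hangs right over the collar, and the two red marks line up. Descending gently, watching the force.

```bash
python3 -m creep '[[0,0,0,0,0,6,0.9],[0,0,0,0,0,6,0.9],[0,0,0,0,0,6,0.9],[0,0,0,0,0,2,0.9],[0,0,0,0,0,0,0.9]]';  python3 -c "
from h import *
plan([487.6,-47.5,318],1.341,1,0.9)"
```

```text
clock: 13.47
eef_pos: [487.5, -47.1, 321.2]
tcp_rot: [3.141, -0.001, 1.342]
contact_force: [0.1, -0.5, -1.8]
opening: 0.318
at [487.5 -47.1 321.2] [ 3.1413e+00 -1.3000e-03  1.3422e+00] t 13.47 F [ 0.1 -0.5 -1.8] op 0.318
[0.0, -0.001, 0.001, -0.4, 0.2, 3.2, 0.9]
```

The tip is 10 mm into the bore with no lateral force. Continuing.

```bash
python3 -m creep '[[0,0,0,0,0,3,0.9],[0,0,0,0,0,3,0.9],[0,0,0,0,0,3,0.9],[0,0,0,0,0,0,0.9]]';  python3 -c "
from h import *
st()"
```

```text
clock: 13.8
eef_pos: [487.5, -47.1, 310.9]
tcp_rot: [-3.141, -0.001, 1.342]
contact_force: [0.3, -1.4, -3.1]
opening: 0.316
at [487.5 -47.1 310.9] [-3.1413e+00 -1.1000e-03  1.3423e+00] t 13.8 F [ 0.3 -1.4 -3.1] M [-0.2  -0.01 -0.06] op 0.316 q [-0.1   0.26  2.    0.    0.87  0.13]
```

```bash
python3 -m creep '[[0,0,0,0,0,4,0.9],[0,0,0,0,0,4,0.9],[0,0,0,0,0,4,0.9],[0,0,0,0,0,0,0.9]]';  python3 -c "
from h import *
st()"
```

```text
clock: 14.13
eef_pos: [487.6, -47.3, 297.9]
tcp_rot: [3.141, -0.001, 1.342]
contact_force: [-0.3, 0.1, -2.5]
opening: 0.316
at [487.6 -47.3 297.9] [ 3.1413e+00 -1.0000e-03  1.3423e+00] t 14.13 F [-0.3  0.1 -2.5] M [-0.05 -0.03 -0.03] op 0.316 q [-0.1   0.28  2.01  0.    0.84  0.13]
```

The key slid into the keyway freely. Now pressing against the spring.

```bash
python3 -m creep '[[0,0,0,0,0,3,0.9],[0,0,0,0,0,3,0.9],[0,0,0,0,0,3,0.9]]' 120;  python3 -m creep '[[0,0,0,0,0,3,0.9],[0,0,0,0,0,3,0.9]]'; python3 -c "
from h import *
st()"
```

```text
clock: 14.38
eef_pos: [487.9, -47.3, 289.5]
tcp_rot: [3.141, -0.001, 1.342]
contact_force: [-4.0, -0.4, 8.5]
opening: 0.313
clock: 14.55
eef_pos: [488.2, -47.3, 288.9]
tcp_rot: [-3.141, -0.001, 1.342]
contact_force: [-21.4, 1.5, 58.7]
opening: 0.311
at [488.2 -47.3 288.9] [-3.1415e+00 -9.0000e-04  1.3423e+00] t 14.55 F [-21.4   1.5  58.7] M [ 0.05  3.48 -0.08] op 0.311 q [-0.1   0.3   2.02  0.    0.82  0.13]
```

It stopped solid at TCP z 288.9 (predicted home 289.2) with 59 N, which is more than needed. I'll ease to a moderate press and trim the side load.

```bash
python3 -m creep '[[0,0,0,0,-0.5,1.3,0.9],[0,0,0,0,-0.5,1.3,0.9],[0,0,0,0,-0.2,1.3,0.9]]'; python3 -c "
from h import *
st()
f=save('scene','s6.png',(200,160,320,280),6);save('wrist','w9.png');
st()"
```

```text
clock: 14.8
eef_pos: [487.5, -47.2, 289.2]
tcp_rot: [3.139, -0.001, 1.343]
contact_force: [-3.2, 0.6, 11.1]
opening: 0.316
at [487.5 -47.2 289.2] [ 3.1386e+00 -9.0000e-04  1.3426e+00] t 14.8 F [-3.2  0.6 11.1] M [-0.   0.8  0. ] op 0.316 q [-0.1   0.3   2.02  0.    0.82  0.13]
at [487.5 -47.2 289.1] [ 3.1387e+00 -9.0000e-04  1.3425e+00] t 14.9 F [-5.  -0.2 12.9] M [-0.15  0.89 -0.02] op 0.313 q [-0.1   0.3   2.02  0.    0.82  0.13]
```

View pics/s6.png

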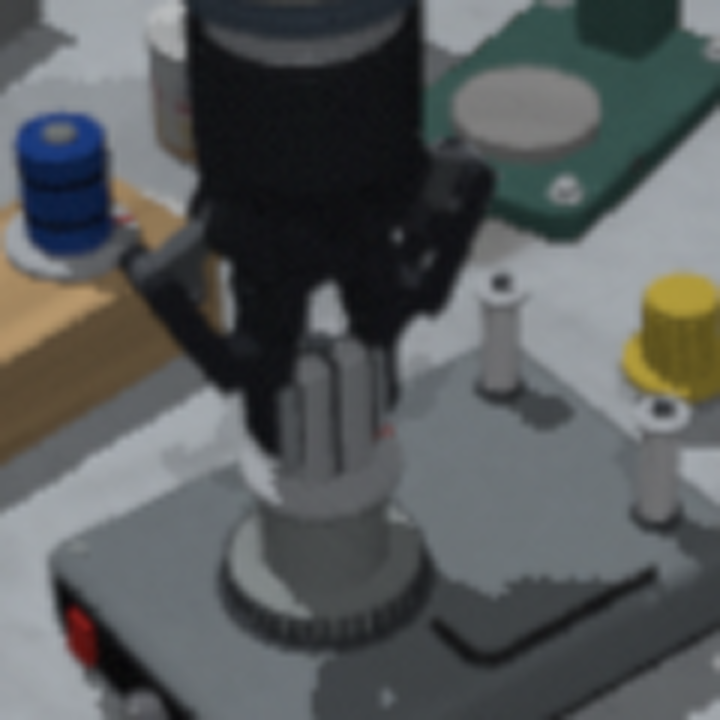

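View pics/w9.png

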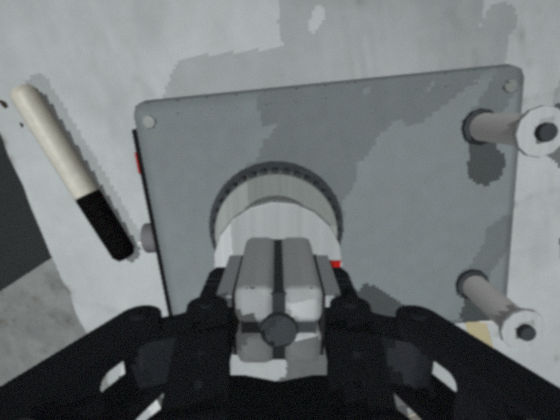

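The flange sits flush on the collar with no gap visible. Net press is only about 15 N against the 11 N spring, so I'll press harder for margin and check that it holds steady.

```bash
python3 -m creep '[[0,0,0,0,-0.4,2.2,0.9],[0,0,0,0,-0.4,2.2,0.9],[0,0,0,0,-0.4,2.0,0.9]]'; python3 -c "
from h import *
for i in range(6): st();grab_frame('top')
st()"
```

```text
clock: 15.15
eef_pos: [487.1, -47.1, 289.0]
tcp_rot: [3.136, -0.001, 1.343]
contact_force: [-7.9, 0.4, 24.1]
opening: 0.314
at [487.1 -47.1 289. ] [ 3.1365e+00 -9.0000e-04  1.3426e+00] t 15.15 F [-7.9  0.4 24.1] M [-0.12  1.58 -0.01] op 0.314 q [-0.1   0.3   2.02  0.    0.82  0.13]
at [487.1 -47.  289. ] [ 3.1364e+00 -9.0000e-04  1.3427e+00] t 15.2 F [-9.9 -0.8 28.4] M [-0.08  1.89  0.03] op 0.316 q [-0.1   0.3   2.02  0.    0.82  0.13]
at [487.1 -47.1 289. ] [ 3.1364e+00 -9.0000e-04  1.3427e+00] t 15.25 F [-9.8  0.6 28.3] M [-0.08  1.82 -0.04] op 0.317 q [-0.1   0.3   2.02  0.    0.82  0.13]
at [487.1 -47.1 289. ] [ 3.1365e+00 -9.0000e-04  1.3427e+00] t 15.3 F [-9.4  0.1 28.3] M [-0.07  1.86  0.01] op 0.314 q [-0.1   0.3   2.02  0.    0.82  0.13]
at [487.1 -47.1 289. ] [ 3.1365e+00 -9.0000e-04  1.3426e+00] t 15.35 F [-8.8  0.4 29.6] M [-0.09  1.81 -0.01] op 0.317 q [-0.1   0.3   2.02  0.    0.82  0.13]
at [487.1 -47.1 289.1] [ 3.1364e+00 -9.0000e-04  1.3427e+00] t 15.4 F [-8.9 -0.5 28.5] M [-0.15  1.83 -0.02] op 0.315 q [-0.1   0.3   2.02  0.    0.82  0.13]
at [487.1 -47.1 289.1] [ 3.1364e+00 -9.0000e-04  1.3427e+00] t 15.45 F [-9.  -0.4 29. ] M [-0.13  1.78 -0.02] op 0.319 q [-0.1   0.3   2.02  0.    0.82  0.13]
```

The press holds steady at about 29 N. I'll trim the 0.005 rad tilt and check once more, including the tray.

```bash
python3 -m creep '[[0.004,0,0,0,0,2.2,0.9],[0.002,0,0,0,-0.2,2.1,0.9],[0,0,0,0,-0.2,2.1,0.9]]'; python3 -c "
from h import *
for i in range(4): grab_frame('top')
st();save('scene','s7.png',(140,150,420,370),2.8);st()"
```

```text
clock: 15.7
eef_pos: [487.6, -47.2, 289.0]
tcp_rot: [3.139, -0.001, 1.343]
contact_force: [-12.4, 1.2, 31.7]
opening: 0.313
at [487.6 -47.2 289. ] [ 3.1390e+00 -1.0000e-03  1.3429e+00] t 15.9 F [-10.5  -0.2  30.2] M [-0.09  1.76 -0.06] op 0.313 q [-0.1   0.3   2.02  0.    0.82  0.13]
at [487.6 -47.2 289. ] [ 3.1390e+00 -1.0000e-03  1.3428e+00] t 15.95 F [-10.8   1.1  30.9] M [ 0.01  1.76 -0.12] op 0.315 q [-0.1   0.3   2.02  0.    0.82  0.13]
```

View pics/s7.png

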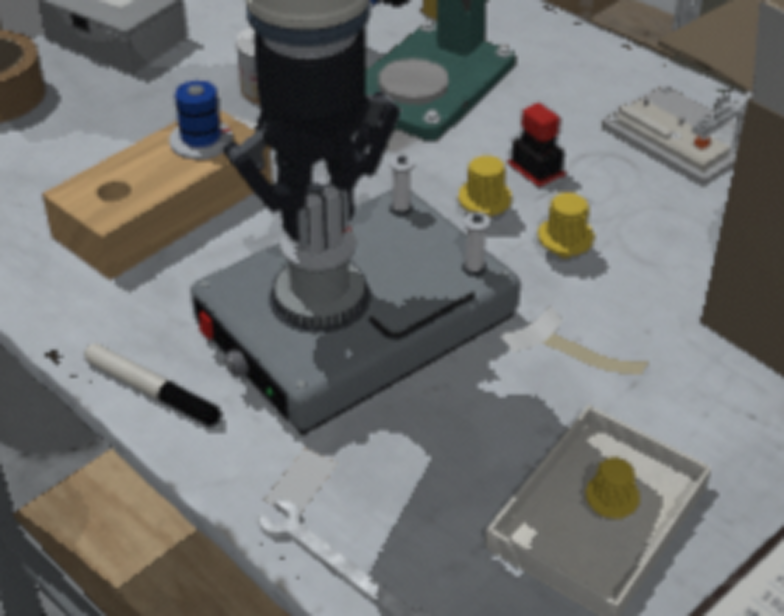

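The picture shows the plug in the tray, the blue mandrel in the rack and the metal mandrel seated on the hub. The press is steady, so I'll hand in.

```bash
python3 -c "
from h import *
job.sign_off();st()"
```

```text
the job is handed in; nothing more can be done
the job is handed in; nothing more can be done
```

The dust plug is in the white tray. The bare-metal mandrel is seated fully home in the hub, still gripped and pressed. I handed the job in at about 16 s of the 48 s allowed.

**What I did:** I lifted the plug straight out and released it in the tray. I took the square mandrel from the rack, lined it up with the keyway at about −0.23 rad as measured by the wrist camera, and lowered it in. The key slipped in without any searching. I then pressed against the clutch spring until it stopped hard.

**Last checks:**
- **Seating:** the tool stopped at z 289.0 mm, against 289.2 mm expected for home.
- **Press:** the steady reading was about 30 N down, well over the 11 N spring.
- **Grip:** it is set to 120 N and the opening did not change, so I saw no slip.
- **Scene:** the last picture shows the plug in the tray and the blue mandrel in its pocket. The flange is on the hub with no visible gap.

**What was off:**
- **Force peak:** the first press read 59 N upward at the wrist, with 21 N sideways. That is below the 120 N wrist limit, and I eased it at once. It was the mandrel pressing on the hub, not the arm or gripper body.
- **Side load and tilt:** about 10 N of side load and 0.003 rad of tilt remained at the end.
- **Position measurements:** the hub positions differed by 1–2 mm between cameras, within the stated calibration. The mandrel fit was not affected.

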